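# Turn the relay module to the stop bar and hold the lamp cover at the pointer

## Task

One side of the black relay module on the inspection light station has been checked: give it a quarter turn so that its face with the three brass terminals (under the yellow stripe) stands flat against the low stop bar, facing the light box, upright, and let go of it. Then lift the box's white sprung lamp cover, which has a red handle, until it is in line with the orange pointer beside it, and finish while holding it there at rest. Do not shift the pointer, and leave the bottle, the jar and the screwdriver where they are.

Things in the scene. Friction and masses are not known exactly. Their poses are not given: they have to be found in the camera images.
- station: Fixed light station. Origin: bench level, under the middle of the stop bar's robot-side face; x square to the bar, towards light box and hinge; y along the bar; z up. Sizes in mm: aluminium plate x -90..265, y -105..105, top z 8. Dark steel stop bar x 0..10, y -60..60, top z 22. Grey light box x 110..250, y -95..95, top z 85, white cover on it.
- module: Black relay module, loose block 46 x 46 x 55 mm, 0.13-0.25 kg, standing on the plate on the robot's side of the bar. Origin: centre of underside; z up. Its +x face has three flat brass terminals, and a yellow stripe on the top along that edge; +y face green, -x face paper label. At the start +x looks roughly along the station's +y; it must end looking along the station's +x.
- terminal_face (a point): Middle of the lower edge of the module's brass terminal face, 23 mm along the module's x from its origin; axes as the module's.
- handle (a point): Red handle of the cover: round bar, 18 mm diameter, 34 mm long along the station's y; pinch it across its two flat ends. Origin: centre of the bar, 165 mm from the hinge axis; with the cover shut at x 85, y 0, z 89 mm in the station's frame. A stem 16 mm wide joins it to the cover's edge, 20 mm behind. Its axes turn with the cover, x towards the hinge.
- cover_hinge (a point): Point on the cover's hinge axis, at the far top edge of the light box (x = 250, y = 0, z = 89 mm in the station's frame). The axis lies along the station's y; its own x, y, z turn with the cover and match the station's when shut.
- cover (a joint): Opening angle of the white lamp cover (145 x 190 x 8 mm), rad: 0 shut (the start), growing as the front edge with the handle rises (a turn about the station's +y); stop at 1.4. A spring always pulls it shut: about 3 N up at the handle to start lifting, about 5 N square to the cover at 0.7 rad.
- pointer (a joint): Angle of the orange pointer, rad, measured as the cover's is and about the same axis: the cover is in line with it when both angles are equal. Set between 0.45 and 0.85; stiff friction keeps it there.
- pointer_tip (a point): Tip of the orange pointer, a thin bar 7 mm high with a round 22 mm end, beside the cover's left (+y) edge at y = 114 mm in the station's frame; the tip is 165 mm from the hinge axis, as the handle is. Its x axis runs along the pointer towards the hinge.
- flux_bottle: Bystander: upright amber bottle, 44 mm diameter, 90 mm high, loose. Origin: centre of its underside.
- parts_jar: Bystander: upright white jar, 48 mm diameter, 60 mm high, loose. Origin: centre of its underside.
- driver: Bystander: screwdriver with green handle lying on the bench, 160 mm long along its x, loose. Origin: under its middle.
Not all that is in view belongs to the job. Of the things shaped like the module, the black one is meant.

How it is judged (in metres and radians):
On the way:
1. the module stands released, its terminal face flat against the stop bar (x of terminal_face in the frame of station between -0.005 and 0.004 m and y of terminal_face in the frame of station between -0.05 and 0.05 m and angle between the x axis of module and the x axis of station, either way round below 0.12 rad and angle between module's own z axis and vertical below 0.08 rad and height (world z) of module below 0.012 m and contact force between the fingers and module below 0.2 N and linear speed of module below 0.02 m/s and value of joint cover below 0.1 rad), for 0.2 s.
At the end, for the whole second after the job is handed in: The gripper alone holds the cover (red handle), at rest, within 0.08 rad of the pointer; the module stands released and upright on the plate, terminal face within 5 mm of the bar, square to it within 0.12 rad and within 50 mm of its middle (x of terminal_face in the frame of station between -0.005 and 0.004 m and y of terminal_face in the frame of station between -0.05 and 0.05 m and angle between the x axis of module and the x axis of station, either way round below 0.12 rad and angle between module's own z axis and vertical below 0.08 rad and height (world z) of module below 0.012 m and contact force between the fingers and module below 0.2 N and linear speed of module below 0.02 m/s and angle between the x axis of handle and the x axis of pointer_tip, either way round below 0.08 rad and contact force between the fingers and cover above 1 N and contact force between cover and module below 0.3 N and velocity of joint cover between -0.1 and 0.1 rad/s); the arm keeps its last pose, push and grip.
It fails at once if the orange pointer is shifted by more than 12 mm at its tip (distance of pointer_tip from where it was at the start of the episode above 0.012 m).
It fails at once if the bottle is shifted by more than 25 mm (distance of flux_bottle from where it was at the start of the episode above 0.025 m).
It fails at once if the jar is shifted by more than 25 mm (distance of parts_jar from where it was at the start of the episode above 0.025 m).
It fails at once if the screwdriver is shifted by more than 25 mm (distance of driver from where it was at the start of the episode above 0.025 m).
It also fails if it takes over 48 s, if anything falls off the work surface, if the arm or the gripper's body presses on something with over 40 N, if the wrist force passes 120 N, or if a joint passes its speed limit or range.

## Robot

A 6-joint arm with a two-finger parallel gripper is mounted at the origin on the work surface. World frame = base frame: x ahead of the robot, y to its left, z up, the work surface at z = 0. Lengths are in mm, angles in rad, forces in N, time in s.
With the tool pointing down it reaches from about 375 to 900 mm from the base axis. Payload 3.1 kg.
Tool frame: the origin (TCP) lies at the very end of the fingers, on their centre line; the grasp point (between the pads) lies env.grasp_offset behind it (env.grasp_offset is the distance from the TCP to the grasp point, in mm); z points along the fingers, y is the line along which they close (so a half turn about z gives the same grasp; the last joint's range is limited). The gripper opens to 85 mm and grips with 20 to 120 N. Pads are 22 mm wide; open, the fingers measure 114 mm over their backs; the gripper's body (76 mm by 85 mm) begins 54 mm behind the grasp point. The pads swing forward as they close: fully open they stand 13 mm farther back than shut.
Start: joints at [0.958, 0.527, 1.433, -0, 1.181, -0.178], TCP at [263.226, 566.841, 231.31] pointing down, gripper open.
Joint ranges: [-3.08, 3.08], [-0.75, 2.2], [0.22, 2.44], [-1.43, 4.57], [0, 2.65], [-2.85, 2.85]. Speed limits (rad/s): [2.79, 2.79, 3.14, 3.14, 3.14, 3.14].

## Interface

Orientations are given as a rotation vector (axis times angle).
In Python, from workcell import env gives the robot as it stands.
- The arm moves only by the tool apply_moves, never from a script. Its argument "increments" is a list of rows, each a list of 3 entries, a list of its own where there are three numbers: the turn, a rotation vector about the tool's x, y, z in units of 5 degrees (1.0 is 5 degrees), then the shift along the tool's x, y, z in units of 50 mm (1.0 is 50 mm), then the gripper command: -1 is shut, 1 is fully open, values between are in proportion. A call has 1 to 10 rows; each row shifts and turns the commanded pose from where the row before left it, along the tool's axes as they then stand; what a row does not reach is not made up. A row lasts 1/10 s, in which the tool goes at most 50 mm and 8.59 degrees, less where a joint would pass 70% of its speed; a pose out of reach is approached as far as the arm can. A call is refused whole if a number of a shift passes 1 or a number of a turn 1, either way. A call with a gripper value outside its range is refused whole. The fingers move at their own pace and stop on an object; the grip force is fixed at half the most. Time passes only in rows, so rows that do not move let the fingers close. It gives the time, the measured TCP pose, the force, the opening and the grip force at its end, in the units of the state.
- env.get_state(): the state, without advancing time (a new reading comes with each control period).
- env.grab_frame(name): name is "scene" or "top" or "wrist"; returns a dict with "frame" (420x560x3 uint8, blue, green, red), "fx", "fy", "cx", "cy" (pixels), "view" (4x4, takes a point from world to camera coordinates); the wrist camera has in their place "T_tool_cam" (4x4, takes a point from camera to tool coordinates, whose origin is the TCP and whose axes are the flange's). Camera axes: x right, y down, z forward; pixel columns grow to the right and rows downward; lengths in mm; the calibration is good to about 2 mm. A picture is of the moment at which its call begins: read the wrist's pose just before it. There is no depth.
- env.close_job(): hands the job in; it is judged then, once.
The state is a dict: "time": time; "joints": joint angles; "joint_vel": joint speeds; "joint_torque": joint torques, N m; "ee_pos": TCP position; "orientation": TCP orientation; "wrist_force": force on the tool from outside, world axes, zero at the start; "moment": the same for the moment, N m; "opening": finger opening in mm; "finger_force": force on a finger pad.
Only numpy, scipy, OpenCV 4.12 (cv2) and the standard library are available. Lean on these libraries where they do the work, as an engineer would, in place of code of your own. Each camera call takes 0.05 s, during which the arm holds its last target. There are 200 camera calls.

## Working session

There is one attempt and no reset: what is moved stays moved. The work goes in short steps, Python scripts to look and compute and a tool call to move; the robot and the scene stay as the last step left them, time stands still between calls to the robot, and variables do not carry over. Pictures are saved under pics/ and viewed, at most 10 in all, crops included, and the job is handed in when it is done.

Besides the shell and the picture viewer there is one more tool, called after "Request:" in YAML: its name, and indented under it one key for each argument. apply_moves: Moves the arm, as the interface text tells. Its arguments: {"type":"object","properties":{"increments":{"type":"array","items":{"type":"array"}}},"required":["increments"]}

```bash
mkdir -p pics; ls
python3 - <<'E'
from workcell import env
import cv2,numpy as np,pickle
print(env.get_state(),env.grasp_offset)
D={}
for n in("scene","top","wrist"):
    f=env.grab_frame(n);D[n]=f
    cv2.imwrite(f"pics/{n}0.png",f["frame"])
    print(n,{k:np.round(v,3).tolist() for k,v in f.items() if k!="frame"})
pickle.dump(D,open("f0.pkl","wb"))
E
```

```text
pics
{'time': 0.0, 'joints': array([ 9.57471740e-01,  5.28440816e-01,  1.43390905e+00, -1.44252490e-05,
        1.18142138e+00, -1.78501724e-01]), 'joint_vel': array([-1.07540730e-03,  6.70006638e-05,  2.64852741e-05, -7.58444044e-05,
        8.46686737e-04, -1.56670372e-04]), 'joint_torque': array([ 5.38055974e-04, -4.42353737e+01, -1.78026330e+01, -1.69720852e-04,
        8.37694213e-03, -6.84797072e-07]), 'ee_pos': array([262.83455607, 566.24767642, 230.34706431]), 'orientation': array([-0.67746274, -3.0668286 ,  0.00316465]), 'wrist_force': array([0.36683861, 0.7836896 , 0.16510254]), 'moment': array([-1.60876473e-02, -1.49091943e-02,  6.57677186e-05]), 'finger_force': 0.0, 'opening': 85.58604327052981} 18.700000000000003
scene {'fx': 389.482, 'fy': 389.482, 'cx': 283.63, 'cy': 209.926, 'view': [[0.224, 0.975, -0.017, -206.743], [0.756, -0.185, -0.628, -404.447], [-0.615, 0.128, -0.778, 1311.148], [0.0, 0.0, 0.0, 1.0]]}
top {'fx': 380.887, 'fy': 380.887, 'cx': 278.611, 'cy': 213.889, 'view': [[-0.012, -1.0, 0.019, 63.681], [-0.996, 0.01, -0.09, 606.122], [0.09, -0.02, -0.996, 772.709], [0.0, 0.0, 0.0, 1.0]]}
wrist {'fx': 293.458, 'fy': 293.458, 'cx': 277.178, 'cy': 207.386, 'T_tool_cam': [[0.0, -0.956, -0.295, 73.922], [1.0, -0.0, 0.001, 0.368], [-0.001, -0.295, 0.956, -143.203], [0.0, 0.0, 0.0, 1.0]]}
```

View pics/scene0.png

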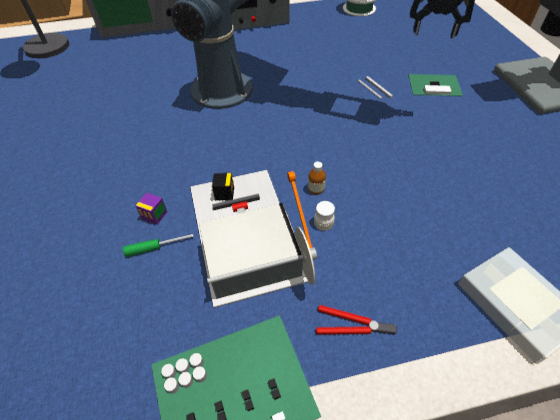

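View pics/top0.png

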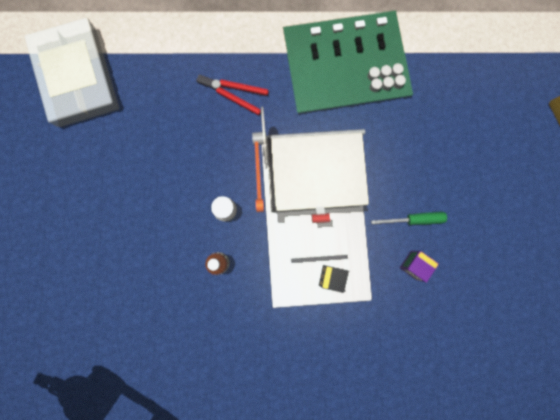

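The scene view shows the plate with the black module at about (223,185), the bar at (236,201), the red handle at (240,207) and the orange pointer running from (293,177) to (312,250). The top view shows the module at (334,279) with its yellow stripe towards +y, the bar at (320,259), the handle at (320,217) and the pointer tip at (260,205). I'll zoom in on both.

Run:
```python
import cv2,pickle
D=pickle.load(open("f0.pkl","rb"))
cv2.imwrite("pics/topc.png",cv2.resize(D["top"]["frame"][125:315,195:445],None,fx=3.2,fy=3.15,interpolation=cv2.INTER_CUBIC))
cv2.imwrite("pics/scenec.png",cv2.resize(D["scene"]["frame"][160:305,180:340],None,fx=4,fy=4,interpolation=cv2.INTER_CUBIC))
```

```text
(no output)
```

View pics/topc.png

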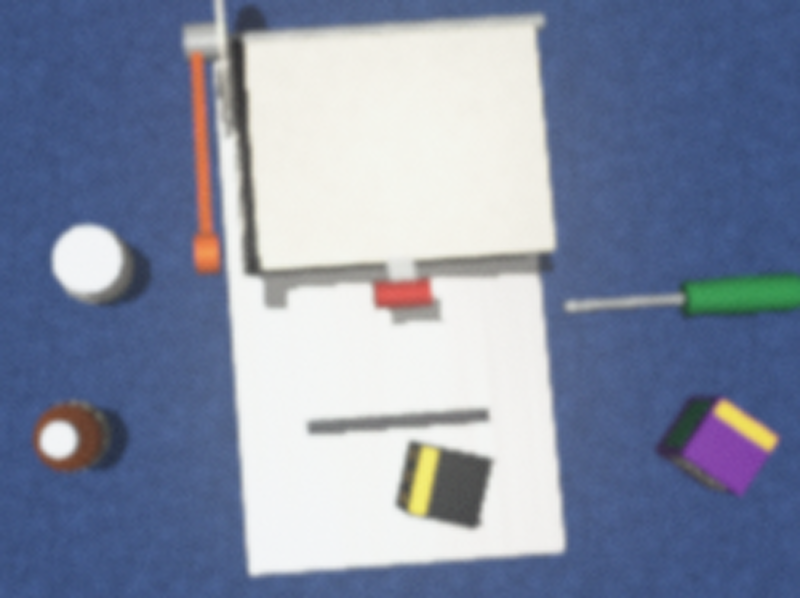

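View pics/scenec.png

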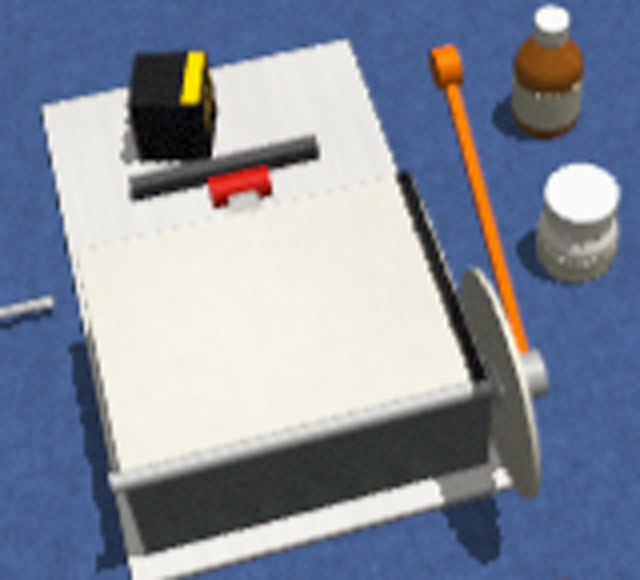

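```bash
cat > h.py <<'E'
import numpy as np,pickle
from scipy.spatial.transform import Rotation as R
from scipy.optimize import least_squares
def proj(f,P):
    P=np.atleast_2d(P);c=P@f["view"][:3,:3].T+f["view"][:3,3]
    return np.c_[f["fx"]*c[:,0]/c[:,2]+f["cx"],f["fy"]*c[:,1]/c[:,2]+f["cy"]]
def T(p,P):  # planar pose x,y,yaw
    return R.from_euler('z',p[2]).apply(np.atleast_2d(P).astype(float))+[p[0],p[1],0]
E
python3 - <<'E'
from h import *
D=pickle.load(open("f0.pkl","rb"));t,s=D["top"],D["scene"]
tc=lambda a:(np.array(a)+.5)/[3.2,3.15]+[194.5,124.5]
sc=lambda a:(np.array(a)+.5)/4+[179.5,159.5]
ST=[(0,60,22),(0,-60,22),(-90,105,8),(-90,-105,8),(105,95,93),(105,-95,93)]
tp=tc([(309,433),(489,420),(249,576),(565,552),(258,270),(555,249)])
SS=[(-90,105,8),(-90,-105,8),(85,0,93)];sp=sc([(348,40),(43,106),(240,183)])
fs=lambda p:np.r_[(proj(t,T(p,ST))-tp).ravel(),(proj(s,T(p,SS))-sp).ravel()]
r=least_squares(fs,[520,0,0]);st=r.x;print("station",st,np.round(r.fun,1))
M=[(23,23,63),(23,-23,63),(-23,-23,63),(-23,23,63)]
# +x looks to +y(left): +y face looks to -x (down)
mt=tc([(408,516),(418,446),(492,460),(478,527)])
ms=sc([(206,53),(208,98),(134,97),(138,54)])
fm=lambda p:np.r_[(proj(t,T(p,M))-mt).ravel(),(proj(s,T(p,M))-ms).ravel()]
r=least_squares(fm,[480,0,1.5]);m=r.x;print("module",m,np.round(r.fun,1))
i=T([0,0,-st[2]],[m[0]-st[0],m[1]-st[1],0])[0];print("mod in station",i,m[2]-st[2])
pc=lambda a:T(st,[250-165*np.cos(a),114,89+165*np.sin(a)])
fp=lambda a:np.r_[(proj(t,pc(a[0]))-tc([(206,251)])).ravel(),(proj(s,pc(a[0]))-sc([(446,67)])).ravel()]
r=least_squares(fp,[.6]);print("pointer",r.x,r.fun)
np.save("est.npy",np.r_[st,m,r.x])
E
```

```text
station [ 5.08439963e+02 -2.86096833e+01  5.19024268e-02] [ 0.3  0.2  1.1  0.6  0.2 -1.   0.5 -0.1 -3.6 -0.3  1.5  0.3  0.6 -0.2
 -0.3 -0.3 -0.4  0.2]
module [472.2037275  -51.44355712   1.38510974] [-0.8  0.6 -0.2 -0.4 -0.5 -0.8  0.2  1.1  0.7 -1.2 -0.6  1.  -0.9  2.
 -0.6 -0.7]
mod in station [-37.37204003 -20.92322085   0.        ] 1.3332073137593845
pointer [0.54000176] [ 1.57495476 -0.36787663 -0.05631842  0.67573911]
```

Request:
apply_moves:
  increments:
    - [[0, 0, 1], [0, 0, 0], 1]
    - [[0, 0, 1], [0, 0, 0], 1]
    - [[0, 0, 1], [0, 0, 0], 1]
    - [[0, 0, 1], [0, 0, 0], 1]
    - [[0, 0, 1], [0, 0, 0], 1]
    - [[0, 0, 1], [0, 0, 0], 1]
    - [[0, 0, 1], [0, 0, 0], 1]
    - [[0, 0, 1], [0, 0, 0], 1]
    - [[0, 0, 1], [0, 0, 0], 1]
    - [[0, 0, 1], [0, 0, 0], 1]

```text
time: 1.15
ee_pos: [263.0, 566.6, 230.9]
orientation: [1.915, 2.49, -0.002]
wrist_force: [0.1, -0.1, -1.1]
opening: 85.0
finger_force: 0.0
```

Request:
apply_moves:
  increments:
    - [[0, 0, 1], [0, 0, 0], 1]
    - [[0, 0, 1], [0, 0, 0], 1]
    - [[0, 0, 1], [0, 0, 0], 1]
    - [[0, 0, 1], [0, 0, 0], 1]
    - [[0, 0, 1], [0, 0, 0], 1]
    - [[0, 0, 0.1], [0, 0, 0], 1]
    - [[0, 0, 0], [0, 0, 0], 1]

```text
time: 1.85
ee_pos: [263.1, 566.7, 231.1]
orientation: [2.412, 2.012, -0.001]
wrist_force: [-0.7, 0.8, 0.7]
opening: 85.3
finger_force: 0.0
```

```bash
cat > d.py <<'E'
from h import *
from workcell import env
import sys
# usage: d.py x y z  -> tool-frame delta in units, turn left
def delta(p):
    s=env.get_state();r=R.from_rotvec(s["orientation"])
    return r.inv().apply(np.array(p)-s["ee_pos"])/50
if __name__=="__main__":
    s=env.get_state();m=R.from_rotvec(s["orientation"]).as_matrix()
    print(s["time"],s["ee_pos"].round(1),"tooly yaw",np.arctan2(m[1,1],m[0,1]).round(3),"toolz",m[:,2].round(3),s["opening"].round(1),s["wrist_force"].round(1),s["finger_force"],s["joints"].round(2))
    if len(sys.argv)>3: print(delta([float(v) for v in sys.argv[1:4]]).round(2))
E
python3 d.py 472 -51.5 180
```

```text
Traceback (most recent call last):
  File "d.py", line 10, in <module>
    print(s["time"],s["ee_pos"].round(1),"tooly yaw",np.arctan2(m[1,1],m[0,1]).round(3),"toolz",m[:,2].round(3),s["opening"].round(1),s["wrist_force"].round(1),s["finger_force"],s["joints"].round(2))
                                                                                                                ^^^^^^^^^^^^^^^^^^
AttributeError: 'float' object has no attribute 'round'
```

Request:
apply_moves:
  increments:
    - [[0, 0, 0], [-0.81, 0.456, 0], 1]
    - [[0, 0, 0], [-0.81, 0.456, 0], 1]
    - [[0, 0, 0], [-0.81, 0.456, 0], 1]
    - [[0, 0, 0], [-0.81, 0.456, 0], 1]
    - [[0, 0, 0], [-0.81, 0.456, 0], 1]
    - [[0, 0, 0], [-0.81, 0.456, 0], 1]
    - [[0, 0, 0], [-0.81, 0.456, 0], 1]
    - [[0, 0, 0], [-0.81, 0.456, 0], 1]
    - [[0, 0, 0], [-0.81, 0.456, 0], 1]
    - [[0, 0, 0], [-0.81, 0.456, 0], 1]

```text
time: 2.85
ee_pos: [414.7, 125.5, 231.6]
orientation: [2.412, 2.012, 0.001]
wrist_force: [0.8, 0.0, -0.4]
opening: 85.6
finger_force: 0.0
```

Request:
apply_moves:
  increments:
    - [[0, 0, 0], [-0.81, 0.456, 0], 1]
    - [[0, 0, 0], [-0.81, 0.456, 0], 1]
    - [[0, 0, 0], [-0.81, 0.456, 0.2], 1]
    - [[0, 0, 0], [-0.81, 0.456, 0.2], 1]
    - [[0, 0, 0], [0, 0, 0.2], 1]
    - [[0, 0, 0], [0, 0, 0.2], 1]
    - [[0, 0, 0], [0, 0, 0], 1]
    - [[0, 0, 0], [0, 0, 0], 1]

```text
time: 3.65
ee_pos: [473.8, -47.0, 191.1]
orientation: [-2.41, -2.013, 0.001]
wrist_force: [0.6, 0.6, 0.2]
opening: 85.4
finger_force: 0.0
```

```bash
sed -i 's/s\["opening"\].round(1)/s["opening"]/' d.py; python3 d.py 472 -51.5 180
python3 - <<'E'
from workcell import env
import cv2,pickle
s=env.get_state();f=env.grab_frame("wrist");pickle.dump((s,f),open("w1.pkl","wb"))
cv2.imwrite("pics/w1.png",f["frame"])
E
```

```text
3.65 [473.8 -47.  191.1] tooly yaw -0.179 toolz [-0.001  0.001 -1.   ] 85.36977880221829 [0.6 0.6 0.2] 0.0 [-0.33  0.39  1.84  0.    0.91 -0.15]
[-0.1  -0.02  0.22]
```

View pics/w1.png

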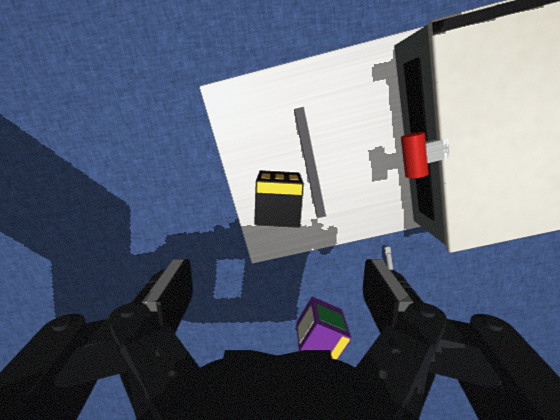

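```bash
cat >> h.py <<'E'
def wproj(s,f,P):
    c=f["T_tool_cam"];r=R.from_rotvec(s["orientation"])
    q=r.inv().apply(np.atleast_2d(P)-s["ee_pos"]);q=(q-c[:3,3])@c[:3,:3]
    return np.c_[f["fx"]*q[:,0]/q[:,2]+f["cx"],f["fy"]*q[:,1]/q[:,2]+f["cy"]]
E
python3 - <<'E'
from h import *
s,f=pickle.load(open("w1.pkl","rb"));e=np.load("est.npy")
ST=[(-90,105,8),(-90,-105,8),(0,60,22),(0,-60,22),(85,0,89)];p=np.array([(201,87),(252,263),(295,109),(316,218),(414,156)])
print(np.round(wproj(s,f,T(e[:3],ST))-p,1).tolist())
r=least_squares(lambda x:(wproj(s,f,T(x,ST))-p).ravel(),e[:3]);st=r.x;print(st,r.fun.round(1))
M=[(23,23,63),(23,-23,63),(-23,-23,63),(-23,23,63)];pm=np.array([(258,182),(303,181),(301,226),(255,224)])
print(np.round(wproj(s,f,T(e[3:6],M))-pm,1).tolist())
r=least_squares(lambda x:(wproj(s,f,T(x,M))-pm).ravel(),e[3:6]);m=r.x;print(m,r.fun.round(1))
print(T([0,0,-st[2]],[m[0]-st[0],m[1]-st[1],0])[0],m[2]-st[2])
e2=np.r_[st,m,e[6]];np.save("est2.npy",e2)
E
```

```text
[[-3.2, -0.7], [-2.2, 1.3], [-2.1, 0.6], [-0.3, 0.9], [-1.6, 1.0]]
[ 5.10390848e+02 -2.84230399e+01  5.25858259e-02] [-1.5 -1.2 -0.7  1.  -0.2  0.1  1.4  0.4  0.8  0.3]
[[-7.2, -1.6], [-3.3, -0.3], [-2.7, 0.6], [-3.3, 2.3]]
[476.15946048 -51.99536417   1.35944856] [-2.4 -2.4  1.5  0.2  0.7  1.   0.1  1.5]
[-35.42306747 -21.74048364   0.        ] 1.3068627295344861
```

```bash
python3 d.py 475 -51.8 32
```

```text
3.7 [474.2 -47.1 191.5] tooly yaw -0.179 toolz [-0.  0. -1.] 85.77071174838977 [-0.2 -0.6 -0.3] 0.0 [-0.33  0.39  1.84  0.    0.91 -0.15]
[-0.09  0.03  3.19]
```

Request:
apply_moves:
  increments:
    - [[0, 0, 0.23], [-0.09, 0.03, 0.6], 1]
    - [[0, 0, 0], [0, 0, 0.7], 1]
    - [[0, 0, 0], [0, 0, 0.7], 1]
    - [[0, 0, 0], [0, 0, 0.6], 1]
    - [[0, 0, 0], [0, 0, 0.4], 1]
    - [[0, 0, 0], [0, 0, 0.15], 1]
    - [[0, 0, 0], [0, 0, 0], 1]
    - [[0, 0, 0], [0, 0, 0], 1]
    - [[0, 0, 0], [0, 0, 0], 0]

```text
time: 4.6
ee_pos: [476.3, -53.3, 35.1]
orientation: [2.432, 1.985, 0.002]
wrist_force: [0.8, -0.6, 0.6]
opening: 73.1
finger_force: 0.0
```

Request:
apply_moves:
  increments:
    - [[0, 0, 0], [0, 0, 0], -0.3]
    - [[0, 0, 0], [0, 0, 0], -0.3]
    - [[0, 0, 0], [0, 0, 0], -0.3]
    - [[0, 0, 0], [0, 0, 0], -0.3]
    - [[0, 0, 0], [0, 0, 0], -0.3]

```text
time: 5.1
ee_pos: [475.6, -53.3, 34.8]
orientation: [2.433, 1.986, 0.001]
wrist_force: [-1.8, 0.3, 6.5]
opening: 45.2
finger_force: 62.7
```

Request:
apply_moves:
  increments:
    - [[0, 0, 0], [0, -0.1, -0.2], -0.3]
    - [[0, 0, 0], [0, -0.1, -0.1], -0.3]
    - [[0, 0, 0.5], [0, 0, 0], -0.3]
    - [[0, 0, 1], [0, 0, 0], -0.3]
    - [[0, 0, 1], [0, 0, 0], -0.3]
    - [[0, 0, 1], [0, 0, 0], -0.3]
    - [[0, 0, 1], [0, 0, 0], -0.3]
    - [[0, 0, 1], [0, 0, 0], -0.3]
    - [[0, 0, 1], [0, 0, 0], -0.3]
    - [[0, 0, 1], [0, 0, 0], -0.3]

```text
time: 6.1
ee_pos: [464.9, -51.1, 49.2]
orientation: [-2.945, -1.093, 0.0]
wrist_force: [-0.2, 0.2, -1.8]
opening: 45.1
finger_force: 61.5
```

Request:
apply_moves:
  increments:
    - [[0, 0, 1], [0, 0, 0], -0.3]
    - [[0, 0, 1], [0, 0, 0], -0.3]
    - [[0, 0, 1], [0, 0, 0], -0.3]
    - [[0, 0, 1], [0, 0, 0], -0.3]
    - [[0, 0, 1], [0, 0, 0], -0.3]
    - [[0, 0, 1], [0, 0, 0], -0.3]
    - [[0, 0, 1], [0, 0, 0], -0.3]
    - [[0, 0, 0.6], [0, 0, 0], -0.3]
    - [[0, 0, 0], [0, 0, 0], -0.3]
    - [[0, 0, 0], [0, 0, 0], -0.3]

```text
time: 7.1
ee_pos: [465.2, -51.1, 49.1]
orientation: [-3.14, -0.082, 0.0]
wrist_force: [0.7, -0.3, -1.6]
opening: 45.2
finger_force: 61.5
```

```bash
python3 d.py 483 -50 35
python3 - <<'E'
from workcell import env
import cv2,pickle
s=env.get_state();f=env.grab_frame("wrist");pickle.dump((s,f),open("w2.pkl","wb"))
cv2.imwrite("pics/w2.png",f["frame"])
E
```

```text
7.1 [465.2 -51.1  49.1] tooly yaw -1.518 toolz [-0.  0. -1.] 45.16407380121052 [ 0.7 -0.3 -1.6] 61.47817611694336 [-0.35  0.65  1.96 -0.    0.53  1.17]
[ 0.36 -0.    0.28]
```

View pics/w2.png

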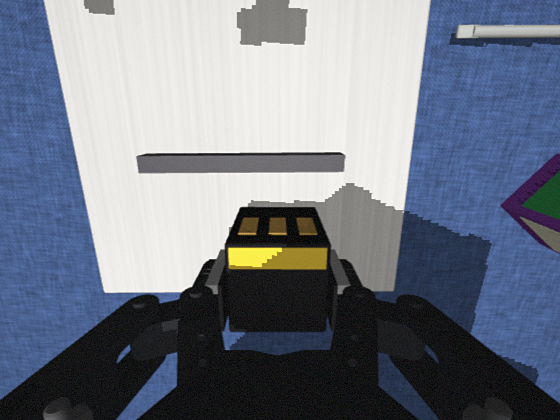

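Run:
```python
from h import *
s,f=pickle.load(open("w2.pkl","rb"));c=f["T_tool_cam"]
def back(uv,z):
    d=c[:3,:3]@[(uv[0]-f["cx"])/f["fx"],(uv[1]-f["cy"])/f["fy"],1]
    r=R.from_rotvec(s["orientation"]);d=r.apply(d);o=r.apply(c[:3,3])+s["ee_pos"]
    return (o+d*(z-o[2])/d[2]).round(1)
print("bar",back((139,173),22),back((344,171),22))
for z in(76,78,80):print("mod",z,back((229,248),z),back((328,248),z),back((231,331),z))
```

```text
bar [506.  32.  22.] [513.5 -87.8  22. ]
mod 76 [486.3 -29.3  76. ] [488.6 -72.1  76. ] [443.1 -30.4  76. ]
mod 78 [487.3 -29.6  78. ] [489.5 -71.6  78. ] [444.8 -30.7  78. ]
mod 80 [488.2 -29.9  80. ] [490.4 -71.2  80. ] [446.5 -31.   80. ]
```

Request:
apply_moves:
  increments:
    - [[0, 0, 0], [0.2, 0, 0.1], -0.3]
    - [[0, 0, 0], [0.15, 0, 0.1], -0.3]
    - [[0, 0, 0], [0.02, 0, 0.05], -0.3]
    - [[0, 0, 0], [0, 0, 0.02], -0.3]
    - [[0, 0, 0], [0, 0, 0], -0.3]
    - [[0, 0, 0], [0, 0, 0], -0.3]

```text
time: 7.75
ee_pos: [483.8, -50.2, 35.2]
orientation: [-3.14, -0.081, 0.001]
wrist_force: [-0.6, -1.2, -1.4]
opening: 44.8
finger_force: 61.7
```

Request:
apply_moves:
  increments:
    - [[0, 0, 0], [0.03, 0, 0], -0.3]
    - [[0, 0, 0], [0.03, 0, 0], -0.3]
    - [[0, 0, 0], [0, 0, 0], -0.3]
    - [[0, 0, 0], [0, 0, 0], -0.3]

```text
time: 8.15
ee_pos: [485.5, -49.9, 35.2]
orientation: [-3.14, -0.081, 0.005]
wrist_force: [-4.2, -2.0, 0.9]
opening: 44.7
finger_force: 61.9
```

Request:
apply_moves:
  increments:
    - [[0, 0, 0], [0.02, 0, 0], -0.3]
    - [[0, 0, 0], [0, 0, 0], -0.3]
    - [[0, 0, 0], [0, 0, 0.01], -0.3]

```text
time: 8.45
ee_pos: [485.5, -49.7, 34.9]
orientation: [-3.139, -0.082, 0.008]
wrist_force: [-8.9, -2.7, 9.8]
opening: 44.9
finger_force: 62.9
```

Request:
apply_moves:
  increments:
    - [[0, 0, 0], [0, 0, 0], 0.2]
    - [[0, 0, 0], [0, 0, 0], 0.4]
    - [[0, 0, 0], [0, 0, 0], 0.6]
    - [[0, 0, 0], [0, 0, 0], 0.6]
    - [[0, 0, 0], [0, 0, 0], 0.6]
    - [[0, 0, 0], [0, 0, -0.4], 0.6]
    - [[0, 0, 0], [0, 0, -0.7], 0.6]
    - [[0, 0, 0], [0, 0, -0.9], 0.6]
    - [[0, 0, 0], [0, 0, -0.9], 0.6]
    - [[0, 0, 0], [0, 0, -0.6], 0.6]

```text
time: 9.45
ee_pos: [489.0, -50.2, 212.8]
orientation: [3.139, 0.081, 0.006]
wrist_force: [0.6, -0.4, -0.8]
opening: 68.1
finger_force: 0.0
```

Request:
apply_moves:
  increments:
    - [[0, 0, 0], [0, 0, -0.3], 0.3]
    - [[0, 0, 0], [0, 0, 0], 0.3]
    - [[0, 0, 0], [0, 0, 0], 0.3]

```text
time: 9.75
ee_pos: [487.7, -49.9, 224.5]
orientation: [-3.14, -0.08, 0.0]
wrist_force: [-0.6, 0.4, -0.8]
opening: 55.5
finger_force: 0.0
```

```bash
python3 d.py 594 -24 190
python3 - <<'E'
from workcell import env
import cv2,pickle
s=env.get_state();f=env.grab_frame("wrist");pickle.dump((s,f),open("w3.pkl","wb"))
cv2.imwrite("pics/w3.png",f["frame"])
E
```

```text
9.75 [487.7 -49.9 224.5] tooly yaw -1.52 toolz [-0.  0. -1.] 55.47707496509953 [-0.6  0.4 -0.8] 0.0 [-0.33  0.36  1.77  0.    1.01  1.19]
[ 2.15 -0.41  0.69]
```

View pics/w3.png

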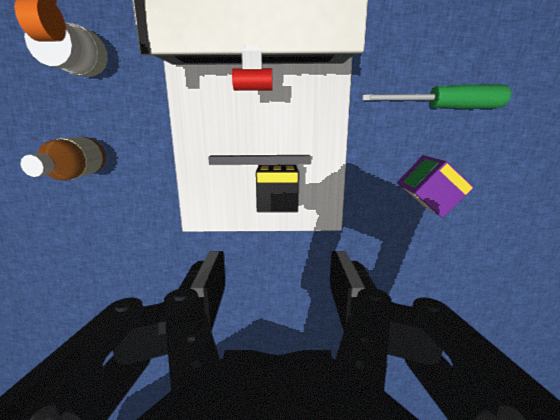

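The module now stands flush against the bar at (277,188), stripe and terminals towards the bar. The handle is at (252,79). Next I'll locate the handle precisely.

```bash
python3 - <<'E'
from h import *
s,f=pickle.load(open("w3.pkl","rb"));c=f["T_tool_cam"]
def back(uv,z):
    d=c[:3,:3]@[(uv[0]-f["cx"])/f["fx"],(uv[1]-f["cy"])/f["fy"],1]
    r=R.from_rotvec(s["orientation"]);d=r.apply(d);o=r.apply(c[:3,3])+s["ee_pos"]
    return (o+d*(z-o[2])/d[2]).round(1)
print("handle",back((252.3,79),91))
print("bar",back((209,163.5),22),back((310,162.5),22))
print("mod top",[back(p,63).tolist() for p in((257,171),(299,170),(299,212),(257,213))])
print("pred handle",T([509.8,-28.2,.0535],[85,0,89]))
E
python3 d.py 594.5 -23.7 160
```

```text
handle [594.5 -22.7  91. ]
bar [507.7  31.6  22. ] [515.  -87.1  22. ]
mod top [[509.1, -27.6, 63.0], [512.4, -71.4, 63.0], [466.4, -74.8, 63.0], [462.9, -29.1, 63.0]]
pred handle [[594.67838339 -23.65466904  89.        ]]
9.8 [487.2 -49.8 223.8] tooly yaw -1.52 toolz [-0.002  0.001 -1.   ] 55.575470206552026 [0.1 0.  0.7] 0.0 [-0.33  0.36  1.77  0.    1.01  1.19]
[ 2.17 -0.41  1.27]
```

Request:
apply_moves:
  increments:
    - [[0, 0, 0], [0.5, -0.1, 0], 0.4]
    - [[0, 0, 0], [0.7, -0.13, 0], 0.4]
    - [[0, 0, 0], [0.6, -0.12, 0.4], 0.4]
    - [[0, 0, 0], [0.37, -0.05, 0.7], 0.4]
    - [[0, 0, 0], [0, 0, 0.6], 0.4]
    - [[0, 0, 0], [0, 0, 0], 0.4]
    - [[0, 0, 0], [0, 0, 0], 0.4]

```text
time: 10.5
ee_pos: [594.1, -24.3, 138.2]
orientation: [-3.139, -0.08, 0.007]
wrist_force: [-0.8, -0.3, 0.6]
opening: 59.8
finger_force: 0.0
```

```bash
python3 d.py 594.5 -23.4 67
```

```text
10.5 [594.1 -24.3 138.2] tooly yaw -1.52 toolz [-0.004  0.001 -1.   ] 59.77265004202664 [-0.8 -0.3  0.6] 0.0 [-0.23  0.61  1.59 -0.    0.95  1.29]
[ 0.02 -0.02  1.42]
```

Request:
apply_moves:
  increments:
    - [[0, 0, 0], [0, 0, 0.4], 0.4]
    - [[0, 0, 0], [0, 0, 0.5], 0.4]
    - [[0, 0, 0], [0, 0, 0.4], 0.4]
    - [[0, 0, 0], [0, 0, 0.12], 0.4]
    - [[0, 0, 0], [0, 0, 0], 0.4]

```text
time: 11.0
ee_pos: [595.4, -24.7, 69.3]
orientation: [3.14, 0.08, 0.0]
wrist_force: [0.1, -0.4, -0.2]
opening: 59.9
finger_force: 0.0
```

Request:
apply_moves:
  increments:
    - [[0, 0, 0], [0, 0, 0], -0.1]
    - [[0, 0, 0], [0, 0, 0], -0.5]
    - [[0, 0, 0], [0, 0, 0], -0.6]
    - [[0, 0, 0], [0, 0, 0], -0.6]
    - [[0, 0, 0], [0, 0, 0], -0.6]
    - [[0, 0, 0], [0, 0, 0], -0.6]

```text
time: 11.6
ee_pos: [596.3, -22.6, 70.8]
orientation: [-3.138, -0.078, -0.005]
wrist_force: [0.4, 7.1, 3.9]
opening: 32.8
finger_force: 60.8
```

```bash
python3 d.py
python3 - <<'E'
from h import *
from workcell import env
s=env.get_state();r=R.from_rotvec(s["orientation"])
h=T([509.8,-28.2,.0535],[250,0,89])[0]; ax=T([0,0,.0535],[0,1,0])[0]
rel=r.inv().apply(s["ee_pos"]-h);axt=r.inv().apply(ax)
for a in(4,5):
    q=R.from_rotvec(axt*np.radians(a));print(a,"turn",(axt*a/5).round(3),"shift",((q.apply(rel)-rel)/50).round(4))
E
```

```text
11.6 [596.3 -22.6  70.8] tooly yaw -1.521 toolz [ 0.003  0.003 -1.   ] 32.838164260628965 [0.4 7.1 3.9] 60.752906799316406 [-0.23  0.71  1.63  0.    0.8   1.29]
4 turn [-0.003 -0.8    0.002] shift [-0.0167 -0.0005 -0.2288]
5 turn [-0.004 -1.     0.003] shift [-0.0184 -0.0007 -0.2861]
```

Request:
apply_moves:
  increments:
    - [[0, -0.2, 0], [-0.005, -0.02, -0.057], -0.6]
    - [[0, -0.8, 0], [-0.017, 0, -0.229], -0.6]
    - [[0, -0.8, 0], [-0.017, 0, -0.229], -0.6]
    - [[0, -0.8, 0], [-0.017, 0, -0.229], -0.6]
    - [[0, 0, 0], [0, 0, 0], -0.6]

```text
time: 12.1
ee_pos: [596.2, -22.5, 107.3]
orientation: [3.116, 0.079, -0.355]
wrist_force: [-0.5, 2.0, -3.3]
opening: 32.9
finger_force: 60.1
```

Request:
apply_moves:
  increments:
    - [[0, -0.8, 0], [-0.017, 0, -0.229], -0.6]
    - [[0, -0.8, 0], [-0.017, 0, -0.229], -0.6]
    - [[0, -0.8, 0], [-0.017, 0, -0.229], -0.6]
    - [[0, -0.6, 0], [-0.013, 0, -0.172], -0.6]
    - [[0, -0.2, 0], [-0.005, 0, -0.057], -0.6]
    - [[0, 0, 0], [0, 0, 0], -0.6]
    - [[0, 0, 0], [0, 0, 0], -0.6]
    - [[0, 0, 0], [0, 0, 0], -0.6]

```text
time: 12.9
ee_pos: [606.7, -21.9, 150.0]
orientation: [3.03, 0.078, -0.783]
wrist_force: [-2.0, 4.2, -1.8]
opening: 32.7
finger_force: 60.1
```

```bash
python3 d.py
python3 - <<'E'
from workcell import env
import cv2,pickle,numpy as np
D={n:env.grab_frame(n) for n in("scene","top")};pickle.dump(D,open("f1.pkl","wb"))
a=cv2.resize(D["scene"]["frame"][155:275,190:330],None,fx=4,fy=4,interpolation=cv2.INTER_CUBIC)
cv2.imwrite("pics/s1.png",a)
E
```

```text
12.9 [606.7 -21.9 150. ] tooly yaw -1.52 toolz [-0.484 -0.023 -0.875] 32.661282880226906 [-2.   4.2 -1.8] 60.119361877441406 [-0.17  0.82  1.17 -0.1   1.64  1.37]
```

View pics/s1.png

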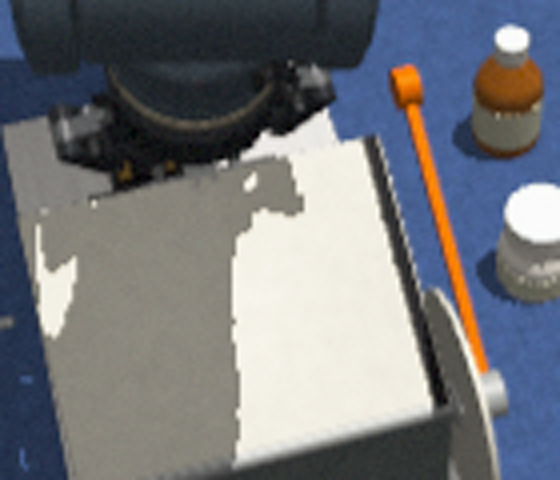

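Run:
```python
from h import *
D=pickle.load(open("f1.pkl","rb"));s,t=D["scene"],D["top"];D0=pickle.load(open("f0.pkl","rb"))
st=[509.6,-28.2,.0530]
sc=lambda a:(np.array(a)+.5)/4+[189.5,154.5]
P=lambda a,r,y,h=0:T(st,[250-r*np.cos(a)+h*np.sin(a),y,89+r*np.sin(a)+h*np.cos(a)])
print("pointer tip obs",sc((405,86)),"corners obs",sc((43,209)),sc((366,139)),sc((378,135)))
for a in(.44,.47,.5,.53,.56,.6):
    print(a,"tip",proj(s,P(a,165,114)).round(1),"top",proj(t,P(a,165,114)).round(1),"corn",proj(s,P(a,145,-95,4)).round(1),proj(s,P(a,145,88,4)).round(1),proj(s,P(a,145,95,4)).round(1))
for n,f in(("s0",D0["scene"]),("s1",s),("t0",D0["top"]),("t1",t)):
    b,g,r=[f["frame"][...,i].astype(int) for i in range(3)]
    m=(r>150)&(g>50)&(g<130)&(b<60);y,x=np.nonzero(m)
    if n[0]=='s': k=(abs(x-291)<6)&(abs(y-176)<7)
    else: k=(abs(x-260)<6)&(abs(y-205)<8)
    print(n,x[k].mean(),y[k].mean(),x[k].min(),x[k].max(),y[k].min(),y[k].max())
```

```text
pointer tip obs [290.875 176.125] corners obs [200.375 206.875] [281.125 189.375] [284.125 188.375]
0.44 tip [[290.4 179.6]] top [[260.8 208.8]] corn [[193.9 210. ]] [[281.2 190.4]] [[284.4 189.7]]
0.47 tip [[290.7 178.8]] top [[260.7 207.2]] corn [[193.6 209.6]] [[281.4 189.9]] [[284.6 189.1]]
0.5 tip [[291.  178.2]] top [[260.5 205.7]] corn [[193.4 209.2]] [[281.7 189.4]] [[284.9 188.7]]
0.53 tip [[291.3 177.5]] top [[260.3 204. ]] corn [[193.2 208.9]] [[281.9 189. ]] [[285.2 188.2]]
0.56 tip [[291.7 177. ]] top [[260.2 202.2]] corn [[193.  208.6]] [[282.2 188.6]] [[285.5 187.8]]
0.6 tip [[292.2 176.4]] top [[260.  199.7]] corn [[192.7 208.3]] [[282.6 188.2]] [[285.9 187.4]]
s0 291.5 176.75 288 294 172 182
s1 291.4848484848485 176.84848484848484 288 294 172 182<stdin>:14: RuntimeWarning: Mean of empty slice.
  ret = ret.dtype.type(ret / rcount)
Traceback (most recent call last):
ValueError: zero-size array to reduction operation minimum which has no identity
```

Run:
```python
from h import *
import cv2
from workcell import env
st=[509.6,-28.2,.0530]
s,f=pickle.load(open("w3.pkl","rb"));t=pickle.load(open("f0.pkl","rb"))["top"]
def bounds(fr,x0,x1,y0,y1):
    h=cv2.cvtColor(fr[y0:y1,x0:x1],cv2.COLOR_BGR2HSV);m=cv2.inRange(h,(4,190,90),(16,255,255))
    y,x=np.nonzero(m);return m,np.array([x.min()+x0-.5,x.max()+x0+.5,y.max()+y0+.5])
m,bw=bounds(f["frame"],0,110,0,60);_,bt=bounds(t["frame"],250,270,196,215)
print(bw,bt);print([(r,np.nonzero(m[r])[0][[0,-1]].tolist()) for r in range(0,44,6) if m[r].any()])
th=np.linspace(0,2*np.pi,73)
def tip(a,w):
    c=np.array([250-165*np.cos(a),114,89+165*np.sin(a)])
    return T(st,np.vstack([c+np.c_[11*np.cos(th),0*th+y,11*np.sin(th)] for y in(-w/2,w/2)]))
def e(p):
    a,w=p;q=wproj(s,f,tip(a,w));k=proj(t,tip(a,w))
    b=lambda q:np.array([q[:,0].min(),q[:,0].max(),q[:,1].max()])
    return np.r_[b(q)-bw,b(k)-bt]
r=least_squares(e,[.54,12]);print("pointer",r.x,r.fun.round(1))
for a in(.45,.5,.55,.6):print(a,e([a,r.x[1]]).round(1))
S=env.get_state();d=T([0,0,-st[2]],S["ee_pos"]-T(st,[250,0,89])[0])[0]
d0=T([0,0,-st[2]],np.array([596.3,-22.6,70.8])-T(st,[250,0,89])[0])[0]
print("cover by arc",np.arctan2(d[2],-d[0])-np.arctan2(d0[2],-d0[0]),np.hypot(d[0],d[2]),np.hypot(d0[0],d0[2]))
```

```text
Traceback (most recent call last):
ValueError: zero-size array to reduction operation minimum which has no identity
```

Run:
```python
from h import *
import cv2
from workcell import env
st=[509.6,-28.2,.0530]
s,f=pickle.load(open("w3.pkl","rb"));t=pickle.load(open("f0.pkl","rb"))["top"]
print(cv2.cvtColor(t["frame"],cv2.COLOR_BGR2HSV)[204,258:262].tolist(),cv2.cvtColor(f["frame"],cv2.COLOR_BGR2HSV)[20,40])
def bounds(fr,x0,x1,y0,y1):
    h=cv2.cvtColor(fr[y0:y1,x0:x1],cv2.COLOR_BGR2HSV);m=cv2.inRange(h,(3,130,90),(20,255,255))
    y,x=np.nonzero(m);return m,np.array([x.min()+x0-.5,x.max()+x0+.5,y.max()+y0+.5])
m,bw=bounds(f["frame"],0,110,0,60);_,bt=bounds(t["frame"],250,270,196,215)
print(bw,bt);print([(r,np.nonzero(m[r])[0][[0,-1]].tolist()) for r in range(0,44,6) if m[r].any()])
th=np.linspace(0,2*np.pi,73)
def tip(a,w):
    c=np.array([250-165*np.cos(a),114,89+165*np.sin(a)])
    return T(st,np.vstack([c+np.c_[11*np.cos(th),0*th+y,11*np.sin(th)] for y in(-w/2,w/2)]))
def e(p):
    a,w=p;q=wproj(s,f,tip(a,w));k=proj(t,tip(a,w))
    b=lambda q:np.array([q[:,0].min(),q[:,0].max(),q[:,1].max()])
    return np.r_[b(q)-bw,b(k)-bt]
r=least_squares(e,[.54,12]);print("pointer",r.x,r.fun.round(1))
for a in(.45,.5,.55,.6):print(a,e([a,r.x[1]]).round(1))
S=env.get_state();d=T([0,0,-st[2]],S["ee_pos"]-T(st,[250,0,89])[0])[0]
d0=T([0,0,-st[2]],np.array([596.3,-22.6,70.8])-T(st,[250,0,89])[0])[0]
print("cover by arc",np.arctan2(d[2],-d[0])-np.arctan2(d0[2],-d0[0]),np.hypot(d[0],d[2]),np.hypot(d0[0],d0[2]))
```

```text
[[12, 165, 239], [13, 166, 239], [12, 162, 239], [12, 162, 237]] [ 12 214 137]
[14.5 54.5 40.5] [255.5 262.5 210.5]
[(0, [16, 38]), (6, [15, 37]), (12, [16, 37]), (18, [17, 39]), (24, [20, 42]), (30, [24, 45]), (36, [30, 50])]
pointer [0.55999706 5.47409445] [ 2.4  3.8 -5.6  2.6 -0.3 -1.8]
0.45 [29.2 23.8 16.4  3.3  0.2  4.1]
0.5 [17.6 15.1  7.3  3.   0.   1.6]
0.55 [ 5.   5.8 -3.3  2.7 -0.2 -1.2]
0.6 [ -8.7  -4.3 -15.4   2.4  -0.5  -4.2]
cover by arc 0.4913078573939911 164.3745295743686 164.13723500304948
```

Request:
apply_moves:
  increments:
    - [[0, -0.25, 0], [-0.005, 0, -0.073], -0.6]
    - [[0, -0.25, 0], [-0.005, 0, -0.073], -0.6]
    - [[0, 0, 0], [0, 0, 0], -0.6]
    - [[0, 0, 0], [0, 0, 0], -0.6]
    - [[0, 0, 0], [0, 0, 0], -0.6]
    - [[0, 0, 0], [0, 0, 0], -0.6]
    - [[0, 0, 0], [0, 0, 0], -0.6]

```text
time: 13.7
ee_pos: [609.6, -21.7, 156.7]
orientation: [3.011, 0.077, -0.849]
wrist_force: [-2.8, 4.3, -1.6]
opening: 33.1
finger_force: 60.1
```

```bash
python3 d.py
python3 - <<'E'
from h import *
import cv2
from workcell import env
st=[509.6,-28.2,.0530];S=env.get_state();d=T([0,0,-st[2]],S["ee_pos"]-T(st,[250,0,89])[0])[0]
d0=T([0,0,-st[2]],np.array([596.3,-22.6,70.8])-T(st,[250,0,89])[0])[0]
print("cover by arc",np.arctan2(d[2],-d[0])-np.arctan2(d0[2],-d0[0]))
a=env.grab_frame("top")["frame"][130:310,200:420]
cv2.imwrite("pics/t2.png",cv2.resize(a,None,fx=3.3,fy=3.3,interpolation=cv2.INTER_CUBIC))
E
```

```text
13.7 [609.6 -21.7 156.7] tooly yaw -1.52 toolz [-0.522 -0.025 -0.853] 33.0606090769261 [-2.8  4.3 -1.6] 60.1117604970932 [-0.16  0.84  1.12 -0.11  1.72  1.37]
cover by arc 0.5353985305928979
```

View pics/t2.png

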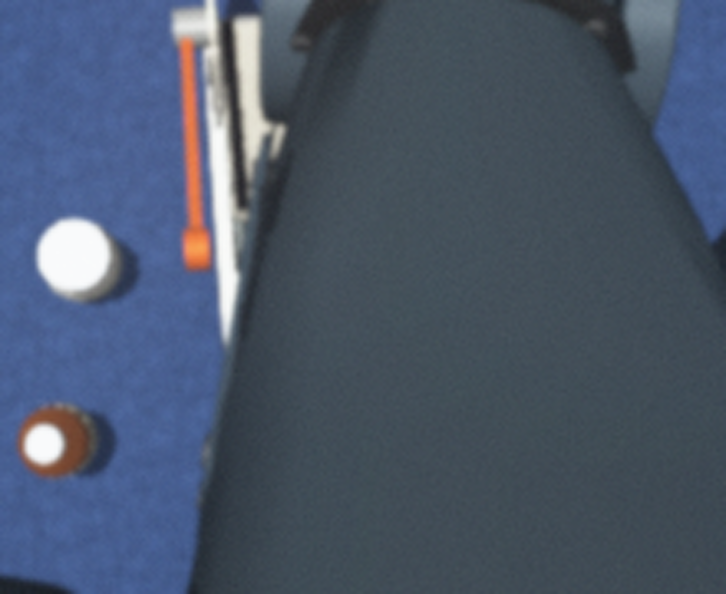

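The arm hides the module in this view. The pointer tip at (197,248) is undisturbed, and the bottle and jar have not moved. The cover is at about 0.54 rad against the pointer's 0.54, and the handle is still gripped, so I'm handing in.

```bash
python3 -c "
from workcell import env
print(env.close_job())"
```

```text
the job is handed in; nothing more can be done
None
```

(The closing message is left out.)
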